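# Vent the mini keg and back its collar off two turns

## Robot

A 6-joint arm with a two-finger parallel gripper is mounted at the origin on the work surface. World frame = base frame: x ahead of the robot, y to its left, z up, the work surface at z = 0. Lengths are in m, angles in rad, forces in N, time in s.
With the tool pointing down it reaches from about 0.25 to 0.725 m from the base axis. Payload 9.7 kg.
Tool frame: the origin (TCP) lies between the finger pads; the fingertips stand 22 mm ahead of it and the grasp point (between the pads) lies 3 mm ahead of it; z points along the fingers, y is the direction in which the jaws open and shut (so a half turn about z gives the same grasp; the last joint's range is limited). The gripper opens to 85 mm and grips with 20 to 120 N. Pads are 22 mm wide; open, the fingers measure 114 mm over their backs; the gripper's body (76 mm by 85 mm) begins 54 mm behind the grasp point. The pads swing forward as they close: fully open they stand 13 mm farther back than shut.
Start: joints at [1.265, 0.087, 0.176, 1.66, 0, 1.571], TCP at [0.166, 0.524, 0.253] pointing down, gripper open.
Joint ranges: [-3.13, 3.13], [-0.85, 1.81], [-1.15, 1.24], [-2.2, 2.28], [-1.44, 1.52], [-3.14, 3.14]. Speed limits (rad/s): [2.22, 2.22, 2.57, 3.14, 3.14, 3.14].

## Interface

Orientations are given as a unit quaternion [w, x, y, z].
In Python, from bench import sensors, imaging, order gives the robot as it stands.
- The arm moves only by the tool apply_moves, never from a script. Its argument "rows" is a list of rows, each an object with "linear": the shift along the tool's x, y, z in m, a list of three; "twist": the turn about the tool's z in rad; "hand": the opening, from 0 (shut) to 1 (fully open). A call has 1 to 20 rows; each row shifts and turns the commanded pose from where the row before left it, along the tool's axes as they then stand; what a row does not reach is not made up. A row lasts 1/8 s, in which the tool goes at most 62.5 mm and 10.7 degrees, less where a joint would pass 70% of its speed; a pose out of reach is approached as far as the arm can. A call is refused whole if a number of a shift passes 0.0625 or a number of a turn 0.188, either way. A call with a gripper value outside its range is refused whole. The fingers move at their own pace and stop on an object; "grip_force" is the grip in N (left out, the last holds). Time passes only in rows, so rows that do not move let the fingers close. It gives the time, the measured TCP pose, the force and the opening at its end, in the units of the state.
- sensors.get_obs(): the state, without advancing time (a new reading comes with each control period).
- imaging.grab_frame(name): name is "side" or "top" or "wrist"; returns (picture, depth): 384x512x3 uint8, red, green, blue; 384x512 float32, m along the optical axis (not along the pixel's ray), 0 where there is no reading.
- imaging.camera_model(name): a dict with "fx", "fy", "cx", "cy" (pixels), "dist" ([k1, k2, p1, p2, k3] as OpenCV has them; the pictures are not rectified), "extrinsics" (4x4, takes a point from camera to world coordinates). Camera axes: x right, y up, looking along -z (the intrinsics and any distortion apply to the point x, -y, -z); pixel columns grow to the right and rows downward; lengths in m; the calibration is good to about 2 mm. A picture is of the moment at which its call begins: read the wrist's pose just before it. camera_model takes no time and is no camera call; for the wrist camera it gives the pose at the moment of the call.
- order.sign_off(): hands the job in, once; it reports no verdict.
The state is a dict: "time": time; "joints": joint angles; "joint_vel": joint speeds; "joint_torque": joint torques, N m; "tool_pos": TCP position; "eef_rot": TCP orientation; "contact_force": force on the tool from outside, world axes, zero at the start; "ft_torque": the same for the moment, N m; "grip_width": finger opening in m.
Only numpy, scipy, OpenCV 4.12 (cv2) and the standard library are available. Lean on these libraries where they do the work, as an engineer would, in place of code of your own. Each camera call takes 0.05 s, during which the arm holds its last target. There are 200 camera calls.

## Task

Get the mini keg ready to be opened: first push the vent button in the middle of its lid all the way down with a fingertip and keep it down for a good second to let the gas off, then let it spring back. Then roll a fingertip round the knurled rim of the collar to loosen it, anticlockwise seen from above, by two full turns from tight (give or take a sixth of a turn) and leave it there on its thread. Only touch: the keg stays standing where it is, nothing is lifted or carried, and the glasses, mug and bottles around it stay where they are.

Things in the scene. Friction and masses are not known exactly. Their poses are not given: they have to be found in the camera images.
- keg: Stainless steel mini keg, upright, loose on the table, heavy (about 5 to 6 kg); origin: centre of its underside, on its vertical axis, z up. 178 mm across the rubber foot, 175 mm across the body up to 150 mm. Its x axis points along the short black index line on the fixed lid, the tight mark. A sideways push over about 20 N at the collar begins to rock it.
- keg_neck (a point): Point on the keg's axis at the foot of the neck, 190 mm above the table, fixed to the keg; its axes are the keg's. The keg's shoulder rounds down from here. Two steel connector posts stand on the shoulder 69 mm from the axis along +y and -y, 22 mm across at most, their tops 197 mm above the table.
- collar (a joint): Angle of the knurled brass collar about the keg's axis, rad. 0 is tight (its lug beside the lid's black line); it grows anticlockwise seen from above, which loosens; 12.57 is two full turns; the thread ends at 18.85. It starts at 0 to 0.6. It turns against a steady friction of 0.06 N m (1.3 N at the rim), stays where it is left, and climbs 3 mm a turn.
- collar_top (a point): Centre of the collar's flat top, on the keg's axis, 231 mm above the table when tight. The collar is a ring 92 mm in diameter over the knurling (40 upright ribs standing 2.5 mm proud), 28 mm high, ribs from 2 to 26 mm above its lower edge; bore 62 mm, filled by the fixed lid, which is 3 mm below the collar's top.
- collar_lug (a point): Top of the small black lug on the collar's top face, 12 x 6 mm, 37 mm from the axis, about 3 mm above the top face; it turns with the collar and shows how far it has turned.
- vent (a joint): How far the vent button is pressed, m: 0 is up, 0.005 is all the way down. A spring returns it: 2 N starts it, 5 N puts it fully down.
- vent_top (a point): Centre of the top of the vent button, a round steel button 22 mm in diameter on the keg's axis, in the middle of the lid; 250 mm above the table when up. The boss round its stem, 33 mm across, is 236 mm above the table.
- tumbler: Bystander: plain metal tumbler, 74 mm across, 95 mm high, on a cork coaster 5 mm thick; origin: centre of its underside.
- mug: Bystander: white mug, 80 mm across, 95 mm high, handle to its +y, on a cork coaster 5 mm thick; origin: centre of its underside.
- shot: Bystander: small shot glass, 48 mm across, 58 mm high; origin: centre of its underside.
- bottle_brown: Bystander: brown beer bottle, 61 mm across, 235 mm high; origin: centre of its underside.
- bottle_brown2: Bystander: a second brown beer bottle of the same size, farther from the robot; origin: centre of its underside.
- bottle_green: Bystander: green glass bottle with a white cap, 74 mm across, 240 mm high; origin: centre of its underside.

How it is judged:
On the way, in this order (a step that is already met when the one before it is completed fails the run):
1. the vent button is pushed fully down and kept down, before the collar is turned (value of joint vent above 0.004 m and value of joint collar below 1 rad), for 0.8 s.
2. the vent button is up again and the collar has been loosened by the first full turn (value of joint vent below 0.001 m and value of joint collar above 5.98318 rad), for 0.05 s.
At the end, for the whole second after the job is handed in: the collar stands two full turns from tight, within a sixth of a turn (1.05 rad) either way, at rest; the vent button is up again; the keg stands upright within 30 mm of where it stood; every bystander is within 30 mm of its place (value of joint collar between 11.52 and 13.62 rad and velocity of joint collar between -0.1 and 0.1 rad/s and value of joint vent below 0.001 m and distance of each of keg, tumbler, mug, shot, bottle_brown, bottle_brown2, bottle_green from where it was at the start of the episode below 0.03 m and angle between keg's own z axis and vertical below 0.05 rad and linear speed of keg below 0.01 m/s); the robot touches nothing.
It fails at once if the collar is turned more than two and a half turns, nearly off its thread (value of joint collar above 15.8 rad).
It fails at once if the keg is pushed more than 30 mm, tipped or lifted (distance of keg from where it was at the start of the episode above 0.03 m or angle between keg's own z axis and vertical above 0.12 rad or height (world z) of keg above 0.015 m).
It fails at once if a glass, the mug or a bottle is knocked, moved or lifted (distance of any of tumbler, mug, shot, bottle_brown, bottle_brown2, bottle_green from where it was at the start of the episode above 0.03 m).
It also fails if it takes over 72 s, if anything falls off the work surface, if the arm or the gripper's body presses on something with over 40 N, if the wrist force passes 120 N, or if a joint passes its speed limit or range.

## Working session

There is one attempt and no reset: what is moved stays moved. The work goes in short steps, Python scripts to look and compute and a tool call to move; the robot and the scene stay as the last step left them, time stands still between calls to the robot, and variables do not carry over. Pictures are saved under pics/ and viewed, about 8 in all and at most 12, crops included, and the job is handed in when it is done.

Besides the shell and the picture viewer there is one more tool, called after "Emit:" as name([rows], argument=value, ...), one row to a line, values as JSON. apply_moves: Moves the arm, as the interface text tells. Its arguments: {"type":"object","properties":{"rows":{"type":"array"},"grip_force":{"type":"number"}},"required":["rows"]}

```bash
mkdir -p pics; cat > h.py <<'E'
import numpy as np, cv2
from bench import sensors, imaging, order
def grab(n):
    m=imaging.camera_model(n); p,d=imaging.grab_frame(n); return m,p,d
def ray(m,uv):
    K=np.array([[m['fx'],0,m['cx']],[0,m['fy'],m['cy']],[0,0,1.]])
    q=cv2.undistortPoints(np.float64(uv).reshape(-1,1,2),K,np.float64(m['dist'])).reshape(-1,2)
    E=np.array(m['extrinsics']); r=np.c_[q[:,0],-q[:,1],-np.ones(len(q))]
    return E[:3,3], r@E[:3,:3].T
def onplane(m,uv,z):
    o,r=ray(m,uv); return o+r*((z-o[2])/r[:,2])[:,None]
def cloud(m,d):
    v,u=np.mgrid[:d.shape[0],:d.shape[1]]; o,r=ray(m,np.c_[u.ravel(),v.ravel()])
    return (o+r*d.ravel()[:,None]).reshape(*d.shape,3)
def save(p,n): cv2.imwrite('pics/'+n,p[:,:,::-1])
E
python3 - <<'E'
from h import *
s=sensors.get_obs(); print({k:np.round(v,3).tolist() for k,v in s.items()})
for n in ('top','side'):
    m,p,d=grab(n); save(p,n+'1.png'); np.savez(n+'1.npz',p=p,d=d,E=m['extrinsics'])
    c=cloud(m,d); z=c[...,2]; ok=d>0
    print(n,np.round(m['extrinsics'],3).tolist())
    for lo,hi in ((.226,.236),(.244,.254)):
        k=ok&(z>lo)&(z<hi)
        nn,lab,st,ce=cv2.connectedComponentsWithStats(k.astype('uint8'))
        for i in range(1,nn):
            if st[i,4]>15: 
                P=c[lab==i]; print(lo,st[i],np.round(P.min(0),3),np.round(P.max(0),3),np.round(np.median(P,0),3))
E
```

```text
{'time': 0.0, 'joints': [1.265, 0.087, 0.175, 1.66, 0.0, 1.571], 'joint_vel': [-0.0, -0.001, 0.001, -0.001, 0.0, 0.001], 'joint_torque': [-0.002, -52.039, 46.48, 0.016, -0.0, 0.0], 'tool_pos': [0.166, 0.524, 0.253], 'eef_rot': [-0.0, 0.152, 0.988, -0.001], 'contact_force': [-0.033, -0.707, 0.722], 'ft_torque': [-0.018, -0.017, -0.063], 'grip_width': 0.086}
top [[-0.05, 0.972, -0.229, 0.306], [-0.999, -0.049, 0.009, 0.011], [-0.003, 0.229, 0.973, 1.299], [0.0, 0.0, 0.0, 1.0]]
0.226 [384 167  10   8  40] [ 0.607 -0.442  0.227] [ 0.63  -0.412  0.236] [ 0.618 -0.424  0.233]
0.226 [273 178  29  29 506] [ 0.52  -0.142  0.226] [ 0.61  -0.054  0.236] [ 0.563 -0.099  0.23 ]
0.226 [395 217  10   9  54] [ 0.443 -0.453  0.228] [ 0.468 -0.423  0.235] [ 0.455 -0.436  0.234]
0.226 [254 358  28  10  98] [ 0.058 -0.048  0.226] [0.083 0.029 0.236] [ 0.072 -0.02   0.229]
0.244 [ 58 121   9   7  31] [0.818 0.612 0.244] [0.842 0.643 0.25 ] [0.831 0.626 0.246]
0.244 [ 39 122   8   8  27] [0.816 0.686 0.244] [0.843 0.71  0.25 ] [0.834 0.697 0.246]
0.244 [ 56 141   8   9  35] [0.741 0.617 0.244] [0.77  0.64
[... 3240 characters left out ...]
2.376 0.246] [0.319 2.428 0.254] [0.274 2.398 0.25 ]
0.244 [ 0 37 31  5 42] [-1.036  2.375  0.244] [-0.799  2.42   0.254] [-0.912  2.402  0.249]
0.244 [229  43  15   5  29] [0.69  1.568 0.244] [0.789 1.624 0.254] [0.741 1.588 0.248]
0.244 [84 56 25  4 36] [-0.212  1.51   0.244] [-0.071  1.539  0.253] [-0.136  1.524  0.249]
0.244 [475  69  37  19  84] [1.928 0.521 0.244] [1.951 0.797 0.254] [1.94  0.655 0.249]
0.244 [ 39 181  47  26 435] [-0.065 -0.068  0.244] [0.062 0.062 0.254] [ 0.013 -0.033  0.249]
0.244 [  3 185  36  16 142] [-0.17  -0.008  0.244] [-0.076  0.045  0.254] [-0.113  0.005  0.249]
0.244 [261 184   8   7  41] [ 0.553 -0.112  0.244] [ 0.573 -0.085  0.253] [ 0.563 -0.103  0.25 ]
```

```bash
python3 - <<'E'
from h import *
t=np.load('top1.npz')['p'];s=np.load('side1.npz')['p']
a=cv2.resize(t[110:260,190:440],None,fx=3.2,fy=3.2,interpolation=cv2.INTER_CUBIC)[:, :800]
save(a,'topc.png'); save(s,'sidec.png')
d=np.load('top1.npz')['d']; m=imaging.camera_model('top'); c=cloud(m,d); z=c[...,2]
for nm,lo,hi in (('mid',.04,.12),('tall',.12,.26)):
  k=((z>lo)&(z<hi)&(abs(c[...,1])<.55)&(c[...,0]>.2)&(c[...,0]<.95)).astype('uint8')
  n,l,st,ce=cv2.connectedComponentsWithStats(k)
  for i in range(1,n):
    if st[i,4]>20: P=c[l==i]; print(nm,np.round(P.min(0),3),np.round(P.max(0),3),st[i,4])
E
```

```text
mid [ 0.795 -0.235  0.04 ] [ 0.944 -0.089  0.063] 272
mid [0.814 0.209 0.04 ] [0.918 0.306 0.068] 368
mid [0.613 0.505 0.04 ] [0.882 0.513 0.12 ] 578
mid [ 0.704 -0.55   0.041] [ 0.733 -0.545  0.083] 32
mid [ 0.623 -0.323  0.041] [ 0.696 -0.249  0.105] 265
mid [ 0.587 -0.443  0.041] [ 0.642 -0.396  0.119] 140
mid [ 0.618 -0.55   0.041] [ 0.643 -0.546  0.08 ] 29
mid [0.488 0.054 0.04 ] [0.601 0.13  0.106] 255
mid [0.533 0.402 0.041] [0.6   0.453 0.12 ] 177
mid [0.559 0.506 0.04 ] [0.591 0.55  0.119] 119
mid [ 0.477 -0.163  0.041] [ 0.568 -0.012  0.12 ] 150
mid [ 0.425 -0.446  0.04 ] [ 0.484 -0.406  0.12 ] 143
mid [ 0.407 -0.543  0.085] [ 0.437 -0.537  0.119] 34
mid [ 0.394 -0.158  0.044] [ 0.436 -0.112  0.064] 59
mid [ 0.378 -0.55   0.051] [ 0.402 -0.54   0.117] 51
tall [0.534 0.404 0.12 ] [0.881 0.55  0.25 ] 1891
tall [ 0.588 -0.448  0.121] [ 0.648 -0.394  0.239] 339
tall [ 0.477 -0.185  0.12 ] [ 0.647 -0.014  0.253] 2149
tall [ 0.426 -0.461  0.12 ] [ 0.485 -0.407  0.24 ] 353
tall [ 0.373 -0.55   0.12 ] [ 0.464 -0.514  0.154] 164
```

View pics/topc.png

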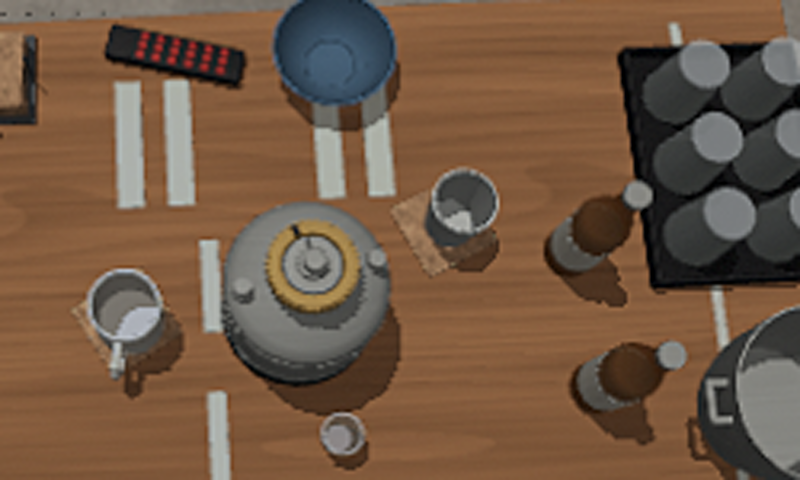

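View pics/sidec.png

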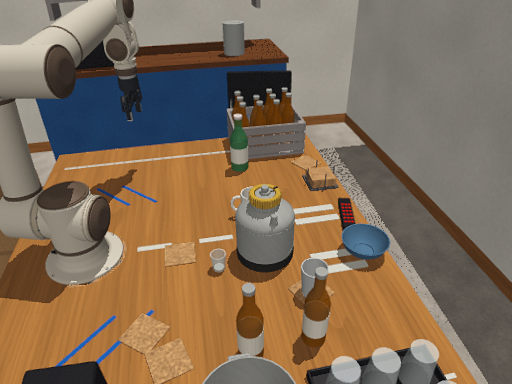

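The top view shows the keg at the centre (its collar around crop px 313,262), with the lug just anticlockwise of the black line and the bystanders well clear. The side view confirms this. I'm moving over the keg with the fingers shut.

Emit:
apply_moves([
  {"linear":[0,0,-0.0325],"twist":-0.152,"hand":0},
  {"linear":[0,0,-0.0325],"twist":-0.152,"hand":0},
  {"linear":[-0.0265,-0.0415,0],"twist":0,"hand":0},
  {"linear":[-0.0265,-0.0415,0],"twist":0,"hand":0},
  {"linear":[-0.0265,-0.0415,0],"twist":0,"hand":0},
  {"linear":[-0.0265,-0.0415,0],"twist":0,"hand":0},
  {"linear":[-0.0265,-0.0415,0],"twist":0,"hand":0},
  {"linear":[-0.0265,-0.0415,0],"twist":0,"hand":0},
  {"linear":[-0.0265,-0.0415,0],"twist":0,"hand":0},
  {"linear":[-0.0265,-0.0415,0],"twist":0,"hand":0},
  {"linear":[-0.0265,-0.0415,0],"twist":0,"hand":0},
  {"linear":[-0.0265,-0.0415,0],"twist":0,"hand":0},
  {"linear":[-0.0265,-0.0415,0],"twist":0,"hand":0},
  {"linear":[-0.0265,-0.0415,0],"twist":0,"hand":0},
  {"linear":[-0.0265,-0.0415,0],"twist":0,"hand":0},
  {"linear":[-0.0265,-0.0415,0],"twist":0,"hand":0},
  {"linear":[-0.0265,-0.0415,0],"twist":0,"hand":0},
  {"linear":[0,0,0],"twist":0,"hand":0},
], grip_force=40)

```text
time: 2.35
tool_pos: [0.563, -0.1013, 0.3162]
eef_rot: [-0.001, 0.002, 1.0, 0.0]
contact_force: [-0.6, -0.2, -0.5]
grip_width: -0.0003
```

```bash
python3 - <<'E'
from h import *
s=sensors.get_obs(); print(np.round(s['tool_pos'],4),np.round(s['joints'],3),np.round(s['contact_force'],2))
m,p,d=grab('wrist'); save(p,'w1.png'); print(np.round(m['extrinsics'],3))
c=cloud(m,d); z=c[...,2]
for lo,hi in ((.222,.234),(.245,.255)):
    k=(d>0)&(z>lo)&(z<hi)&(np.hypot(c[...,0]-.564,c[...,1]+.099)<.06); P=c[k]
    if len(P): print(lo,len(P),np.round(P.min(0),4),np.round(P.max(0),4))
E
```

```text
[ 0.563  -0.1013  0.3162] [-0.178  0.18   0.404  1.797 -0.    -0.173] [-0.56 -0.19 -0.51]
[[ 0.004 -0.965 -0.261  0.497]
 [ 1.     0.004  0.001 -0.101]
 [-0.    -0.261  0.965  0.436]
 [ 0.     0.     0.     1.   ]]
0.222 6732 [ 0.5191 -0.1439  0.222 ] [ 0.6043 -0.0525  0.234 ]
0.245 633 [ 0.5541 -0.1088  0.245 ] [ 0.5739 -0.0873  0.2512]
```

View pics/w1.png

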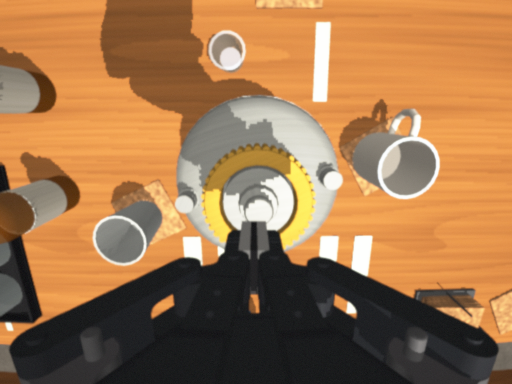

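The wrist view shows the collar centred near px (258,200), the button directly under the fingertips, and the lug hidden behind them. The axis is at about (0.564, -0.098).

Emit:
apply_moves([
  {"linear":[-0.001,0.003,0.02],"twist":0,"hand":0},
  {"linear":[0,0,0.02],"twist":0,"hand":0},
  {"linear":[0,0,0.003],"twist":0,"hand":0},
  {"linear":[0,0,0.003],"twist":0,"hand":0},
  {"linear":[0,0,0],"twist":0,"hand":0},
])

```text
time: 3.02
tool_pos: [0.563, -0.0955, 0.273]
eef_rot: [0.0, 0.001, 1.0, -0.0]
contact_force: [0.8, -0.4, 0.8]
grip_width: -0.0
```

Emit:
apply_moves([
  {"linear":[0,0,0.0015],"twist":0,"hand":0},
  {"linear":[0,0,0.0015],"twist":0,"hand":0},
  {"linear":[0,0,0],"twist":0,"hand":0},
])

```text
time: 3.4
tool_pos: [0.5631, -0.0957, 0.2696]
eef_rot: [0.0, 0.001, 1.0, 0.0]
contact_force: [0.0, 0.7, 2.4]
grip_width: -0.0001
```

Emit:
apply_moves([
  {"linear":[0,-0.002,0.002],"twist":0,"hand":0},
  {"linear":[0,0,0.002],"twist":0,"hand":0},
  {"linear":[0,0,0.0015],"twist":0,"hand":0},
  {"linear":[0,0,0.0],"twist":0,"hand":0},
])

```text
time: 3.9
tool_pos: [0.5631, -0.0977, 0.2668]
eef_rot: [0.002, 0.001, 1.0, -0.0]
contact_force: [-3.4, 2.7, 20.9]
grip_width: 0.0002
```

Emit:
apply_moves([
  {"linear":[0,0,0],"twist":0,"hand":0},
  {"linear":[0,0,0],"twist":0,"hand":0},
  {"linear":[0,0,0],"twist":0,"hand":0},
  {"linear":[0,0,0],"twist":0,"hand":0},
  {"linear":[0,0,0],"twist":0,"hand":0},
  {"linear":[0,0,0],"twist":0,"hand":0},
  {"linear":[0,0,0],"twist":0,"hand":0},
  {"linear":[0,0,0],"twist":0,"hand":0},
  {"linear":[0,0,0],"twist":0,"hand":0},
  {"linear":[0,0,0],"twist":0,"hand":0},
  {"linear":[0,0,0],"twist":0,"hand":0},
])

```text
time: 5.28
tool_pos: [0.5631, -0.0977, 0.2668]
eef_rot: [0.002, 0.001, 1.0, -0.0]
contact_force: [-3.7, 2.9, 21.0]
grip_width: 0.0
```

Emit:
apply_moves([
  {"linear":[0,0,-0.01],"twist":0,"hand":0},
  {"linear":[0,0,-0.032],"twist":0,"hand":0},
  {"linear":[0.04,0,0],"twist":0,"hand":0},
  {"linear":[0.04,0,0],"twist":0,"hand":0},
  {"linear":[0,0,0],"twist":0,"hand":0},
])

```text
time: 5.9
tool_pos: [0.4811, -0.0979, 0.3063]
eef_rot: [0.0, 0.001, 1.0, -0.0]
contact_force: [1.1, 0.2, -0.5]
grip_width: -0.0001
```

```bash
cat > lug.py <<'E'
from h import *
import sys
def lug(n,tag=None,zt=.2315,C=(.564,-.098)):
    m,p,d=grab(n); 
    if tag: save(p,tag)
    # unwarp the collar top onto a metric grid, look for dark in the ring r 33..41
    th=np.radians(np.arange(0,360,2)); out=[]
    E=np.array(m['extrinsics']); K=np.array([[m['fx'],0,m['cx']],[0,m['fy'],m['cy']],[0,0,1.]])
    g=p.astype(float).max(2)
    P=[(C[0]+r*np.cos(t),C[1]+r*np.sin(t),zt+.003) for t in th for r in (.035,.037,.039)]
    q=(np.array(P)-E[:3,3])@E[:3,:3]; q=q*[1,-1,-1]
    uv=cv2.projectPoints(q,np.zeros(3),np.zeros(3),K,np.float64(m['dist']))[0].reshape(-1,2)
    v=cv2.remap(g.astype('float32'),uv[:,0].astype('float32'),uv[:,1].astype('float32'),1).reshape(-1,3).mean(1)
    dep=cv2.remap(d,uv[:,0].astype('float32'),uv[:,1].astype('float32'),0).reshape(-1,3)[:,1]
    ex=-q.reshape(-1,3,3)[:,1,2]*-1
    vis=abs(dep-q.reshape(-1,3,3)[:,1,2])<.012
    dark=(v<90)&vis
    print(n,'t',sensors.get_obs()['time'],'occluded deg',[int(x) for x in np.degrees(th[~vis])][::6],'dark deg',[int(x) for x in np.degrees(th[dark])])
if __name__=='__main__': lug(sys.argv[1],sys.argv[2],float(sys.argv[3]))
E
python3 lug.py top top2.png .2315; python3 lug.py wrist w2.png .2315; python3 lug.py side s2.png .2315
```

```text
top t 5.95 occluded deg [0, 12, 24, 36, 154, 166, 178, 190, 202, 214, 226, 238, 250, 262, 274, 286, 298, 310, 322, 334, 346, 358] dark deg [38]
wrist t 6.0 occluded deg [0, 12, 24, 36, 48, 59, 72, 84, 96, 108, 119, 132, 144, 156, 168, 180, 192, 204, 216, 228, 239, 252, 264, 276, 288, 300, 312, 324, 336, 348] dark deg []
side t 6.05 occluded deg [80] dark deg [20, 22, 24]
```

View pics/w2.png

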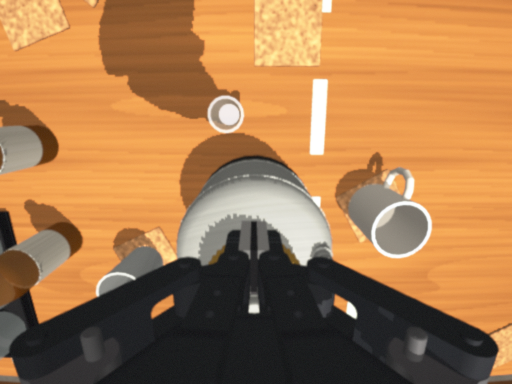

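```bash
python3 - <<'E'
from h import *
m=imaging.camera_model('top')
uv=np.array([[243,290],[377,262],[315,257]])/3.2+[190,110]
P=onplane(m,uv,.195); print(P.round(4)); v=P[0]-P[1]; print('yaw',np.degrees(np.arctan2(-v[0],v[1])), (P[0]+P[1])[:2]/2)
uv=np.array([[295,231]])/3.2+[190,110]; l=onplane(m,uv,.234)[0]-[.564,-.098,0]; print('lug',l,np.degrees(np.arctan2(l[1],l[0])))
# black line on side img
p=np.load('side1.npz')['p']; q=cv2.imread('pics/s2.png')
save(cv2.resize(np.hstack([p[175:220,235:295],q[175:220,235:295,::-1]]),None,fx=6.6,fy=6.6,interpolation=2),'s_c.png')
E
```

```text
[[ 0.5485 -0.0325  0.195 ]
 [ 0.5703 -0.1681  0.195 ]
 [ 0.5786 -0.1064  0.195 ]]
yaw 9.162433063169814 [ 0.55940007 -0.10030746]
lug [0.03193027 0.01331083 0.234     ] 22.62987542019726
```

View pics/s_c.png

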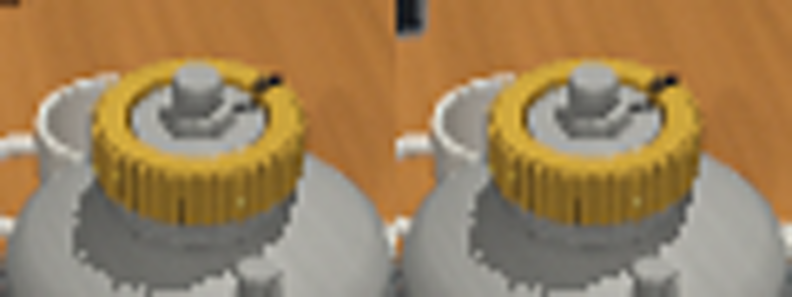

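Emit:
apply_moves([
  {"linear":[0,0,0.03],"twist":0,"hand":0},
  {"linear":[0,0,0.03],"twist":0,"hand":0},
  {"linear":[0,0,0.014],"twist":0,"hand":0},
  {"linear":[-0.016,0,0],"twist":0,"hand":0},
  {"linear":[-0.004,0,0],"twist":0,"hand":0},
  {"linear":[0,0,0],"twist":0,"hand":0},
])

```text
time: 6.8
tool_pos: [0.5038, -0.0977, 0.2324]
eef_rot: [0.0, 0.001, 1.0, -0.0]
contact_force: [-0.8, 1.0, 0.2]
grip_width: -0.0
```

Emit:
apply_moves([
  {"linear":[-0.003,0,0],"twist":0,"hand":0},
  {"linear":[-0.001,0,0],"twist":0,"hand":0},
  {"linear":[0,0,0],"twist":0,"hand":0},
])

```text
time: 7.18
tool_pos: [0.5069, -0.0977, 0.2319]
eef_rot: [0.0, 0.001, 1.0, -0.0]
contact_force: [-0.4, 0.5, 0.6]
grip_width: 0.0003
```

Emit:
apply_moves([
  {"linear":[-0.0015,0,0],"twist":0,"hand":0},
  {"linear":[0,0,0],"twist":0,"hand":0},
])

```text
time: 7.42
tool_pos: [0.5078, -0.0976, 0.2318]
eef_rot: [-0.001, 0.001, 1.0, -0.0]
contact_force: [-3.7, 0.3, 1.6]
grip_width: 0.0002
```

Emit:
apply_moves([
  {"linear":[-0.0015,0,0],"twist":0,"hand":0},
  {"linear":[0,0,0],"twist":0,"hand":0},
])

```text
time: 7.68
tool_pos: [0.5081, -0.0976, 0.2318]
eef_rot: [-0.002, 0.001, 1.0, -0.0]
contact_force: [-13.0, -0.6, 5.3]
grip_width: 0.0002
```

Emit:
apply_moves([
  {"linear":[0.0007,-0.004,0],"twist":0,"hand":0},
  {"linear":[0,-0.004,0],"twist":0,"hand":0},
])

```text
time: 7.92
tool_pos: [0.508, -0.1054, 0.2318]
eef_rot: [-0.001, 0.001, 1.0, 0.0]
contact_force: [-9.4, 2.6, 3.0]
grip_width: -0.0001
```

```bash
python3 lug.py side s3.png .2315; python3 -c "
from h import *
s=sensors.get_obs();print(s['tool_pos'],s['contact_force'],s['ft_torque'])"
```

```text
side t 7.975 occluded deg [80, 154, 166] dark deg [28, 29, 32, 34, 36]
[ 0.50803442 -0.10585151  0.23177413] [-8.25007347  0.19088359  3.42285871] [1.32242408e-01 1.73774247e+00 1.39378566e-05]
```

Emit:
apply_moves([
  {"linear":[0,-0.003,0],"twist":0,"hand":0},
  {"linear":[0,0,0],"twist":0,"hand":0},
])

```text
time: 8.22
tool_pos: [0.5082, -0.1088, 0.2318]
eef_rot: [-0.001, 0.001, 1.0, -0.0]
contact_force: [-7.5, -0.6, 3.3]
grip_width: -0.0001
```

Emit:
apply_moves([
  {"linear":[0,-0.003,0],"twist":0,"hand":0},
  {"linear":[0,0,0],"twist":0,"hand":0},
])

```text
time: 8.48
tool_pos: [0.5086, -0.1118, 0.2319]
eef_rot: [-0.001, 0.001, 1.0, -0.0]
contact_force: [-4.6, -0.4, 3.7]
grip_width: -0.0001
```

```bash
cat > path.py <<'E'
import numpy as np,sys
a,b,R=.010,.012,.0443
def c(f):
    f=np.radians(f); return R*np.array([np.cos(f),np.sin(f)])
# full orbit of commanded centres relative to axis, anticlockwise from 180 deg
P=[]
for q,(sx,sy) in zip((180,270,0,90),((-1,-1),(1,-1),(1,1),(-1,1))):
    P+= [(q+s,c(q+s)+[sx*a,sy*b]) for s in np.linspace(0,90,9)]
prev=None
for f,p in P:
    if prev is not None: d=p-prev; print(f'{f:.0f}: pos {1e3*p[0]:.1f},{1e3*p[1]:.1f} tool d [{-1e3*d[0]:.1f},{1e3*d[1]:.1f}]')
    prev=p
E
python3 path.py
```

```text
191: pos -53.4,-20.6 tool d [-0.9,-8.6]
202: pos -50.9,-29.0 tool d [-2.5,-8.3]
214: pos -46.8,-36.6 tool d [-4.1,-7.7]
225: pos -41.3,-43.3 tool d [-5.5,-6.7]
236: pos -34.6,-48.8 tool d [-6.7,-5.5]
248: pos -27.0,-52.9 tool d [-7.7,-4.1]
259: pos -18.6,-55.4 tool d [-8.3,-2.5]
270: pos -10.0,-56.3 tool d [-8.6,-0.9]
270: pos 10.0,-56.3 tool d [-20.0,0.0]
281: pos 18.6,-55.4 tool d [-8.6,0.9]
292: pos 27.0,-52.9 tool d [-8.3,2.5]
304: pos 34.6,-48.8 tool d [-7.7,4.1]
315: pos 41.3,-43.3 tool d [-6.7,5.5]
326: pos 46.8,-36.6 tool d [-5.5,6.7]
338: pos 50.9,-29.0 tool d [-4.1,7.7]
349: pos 53.4,-20.6 tool d [-2.5,8.3]
360: pos 54.3,-12.0 tool d [-0.9,8.6]
0: pos 54.3,12.0 tool d [-0.0,24.0]
11: pos 53.4,20.6 tool d [0.9,8.6]
22: pos 50.9,29.0 tool d [2.5,8.3]
34: pos 46.8,36.6 tool d [4.1,7.7]
45: pos 41.3,43.3 tool d [5.5,6.7]
56: pos 34.6,48.8 tool d [6.7,5.5]
68: pos 27.0,52.9 tool d [7.7,4.1]
79: pos 18.6,55.4 tool d [8.3,2.5]
90: pos 10.0,56.3 tool d [8.6,0.9]
90: pos -10.0,56.3 tool d [20.0,0.0]
101: pos -18.6,55.4 tool d [8.6,-0.9]
112: pos -27.0,52.9 tool d [8.3,-2.5]
124: pos -34.6,48.8 tool d [7.7,-4.1]
135: pos -41.3,43.3 tool d [6.7,-5.5]
146: pos -46.8,36.6 tool d [5.5,-6.7]
158: pos -50.9,29.0 tool d [4.1,-7.7]
169: pos -53.4,20.6 tool d [2.5,-8.3]
180: pos -54.3,12.0 tool d [0.9,-8.6]
```

Commanded position is now about (-54.7, -13.8) mm relative to the axis. I'll roll to 225° and then check.

Emit:
apply_moves([
  {"linear":[-0.0013,-0.0068,0],"twist":0,"hand":0},
  {"linear":[-0.0025,-0.0083,0],"twist":0,"hand":0},
  {"linear":[-0.0041,-0.0077,0],"twist":0,"hand":0},
  {"linear":[-0.0055,-0.0067,0],"twist":0,"hand":0},
])

```text
time: 8.98
tool_pos: [0.523, -0.1418, 0.2317]
eef_rot: [0.0, 0.001, 1.0, -0.0]
contact_force: [-1.1, -0.4, 0.5]
grip_width: -0.0
```

```bash
python3 lug.py side s4.png .2315
```

```text
side t 9.025 occluded deg [80, 106, 118, 130, 142, 154, 166, 178, 190, 202, 214, 226, 238] dark deg [44, 46, 48, 50, 52]
```

Emit:
apply_moves([
  {"linear":[-0.0015,0.0015,0],"twist":0,"hand":0},
  {"linear":[0,0,0],"twist":0,"hand":0},
])

```text
time: 9.28
tool_pos: [0.524, -0.1395, 0.2317]
eef_rot: [-0.0, 0.001, 1.0, 0.0]
contact_force: [-1.5, -1.0, 0.2]
grip_width: 0.0001
```

Emit:
apply_moves([
  {"linear":[-0.001,0.001,0],"twist":0,"hand":0},
  {"linear":[0,0,0],"twist":0,"hand":0},
])

```text
time: 9.52
tool_pos: [0.5242, -0.1389, 0.2317]
eef_rot: [-0.001, 0.001, 1.0, -0.001]
contact_force: [-5.8, -4.8, 0.2]
grip_width: -0.0001
```

Emit:
apply_moves([
  {"linear":[-0.001,0.001,0],"twist":0,"hand":0},
  {"linear":[0,0,0],"twist":0,"hand":0},
])

```text
time: 9.78
tool_pos: [0.5244, -0.1386, 0.2317]
eef_rot: [-0.002, 0.001, 1.0, -0.001]
contact_force: [-10.6, -8.7, 1.0]
grip_width: 0.0001
```

Emit:
apply_moves([
  {"linear":[-0.0088,-0.0076,0],"twist":0,"hand":0},
  {"linear":[-0.0105,-0.0051,0],"twist":0,"hand":0},
])

```text
time: 10.02
tool_pos: [0.5438, -0.1525, 0.232]
eef_rot: [-0.002, 0.002, 1.0, -0.002]
contact_force: [-8.9, -15.1, 1.0]
grip_width: 0.0
```

Emit:
apply_moves([
  {"linear":[-0.0114,-0.0029,0],"twist":0,"hand":0},
  {"linear":[-0.0117,-0.0004,0],"twist":0,"hand":0},
])

```text
time: 10.28
tool_pos: [0.5684, -0.1565, 0.2323]
eef_rot: [0.0, 0.002, 1.0, -0.003]
contact_force: [-2.0, -14.6, 1.1]
grip_width: 0.0001
```

```bash
python3 lug.py side s5.png .2315; python3 -c "
from h import *
s=sensors.get_obs();print(np.round(s['tool_pos'],4),np.round(s['contact_force'],1))"
```

```text
side t 10.325 occluded deg [0, 12, 24, 36, 48, 59, 72, 84, 270, 282, 294, 306, 318, 330, 342, 354] dark deg [110, 112, 114, 116]
[ 0.5698 -0.1564  0.2321] [ -0.7 -16.2   3.4]
```

Emit:
apply_moves([
  {"linear":[-0.0113,0.0017,0],"twist":0,"hand":0},
  {"linear":[-0.0105,0.0049,0],"twist":0,"hand":0},
  {"linear":[-0.0093,0.007,0],"twist":0,"hand":0},
])

```text
time: 10.7
tool_pos: [0.6018, -0.143, 0.2328]
eef_rot: [0.003, 0.002, 1.0, -0.003]
contact_force: [10.6, -13.6, -0.8]
grip_width: 0.0002
```

Emit:
apply_moves([
  {"linear":[-0.0077,0.0089,0],"twist":0,"hand":0},
  {"linear":[-0.0057,0.0103,0],"twist":0,"hand":0},
])

```text
time: 10.95
tool_pos: [0.6153, -0.1222, 0.2326]
eef_rot: [0.003, 0.001, 1.0, -0.002]
contact_force: [8.9, -8.0, 0.4]
grip_width: -0.0001
```

Emit:
apply_moves([
  {"linear":[-0.0036,0.0114,0],"twist":0,"hand":0},
  {"linear":[-0.0012,0.0119,0],"twist":0,"hand":0},
])

```text
time: 11.2
tool_pos: [0.621, -0.0978, 0.2329]
eef_rot: [0.004, 0.001, 1.0, -0.001]
contact_force: [13.1, -2.5, -0.0]
grip_width: -0.0002
```

```bash
python3 lug.py side s6.png .2325; python3 -c "
from h import *
s=sensors.get_obs();print(np.round(s['tool_pos'],4),np.round(s['contact_force'],1))"
```

```text
side t 11.25 occluded deg [80] dark deg [216, 218, 220, 222, 224, 226, 228]
[ 0.621  -0.0963  0.233 ] [16.  -0.2 -0.3]
```

Emit:
apply_moves([
  {"linear":[0.0002,0.0107,0],"twist":0,"hand":0},
  {"linear":[0.0036,0.0114,0],"twist":0,"hand":0},
  {"linear":[0.0057,0.0103,0],"twist":0,"hand":0},
])

```text
time: 11.62
tool_pos: [0.6114, -0.0636, 0.2332]
eef_rot: [0.004, 0.0, 1.0, 0.001]
contact_force: [13.1, 5.5, 3.9]
grip_width: 0.0002
```

Emit:
apply_moves([
  {"linear":[0.0077,0.0089,0],"twist":0,"hand":0},
  {"linear":[0.0093,0.007,0],"twist":0,"hand":0},
])

```text
time: 11.88
tool_pos: [0.5939, -0.0465, 0.2333]
eef_rot: [0.004, -0.0, 1.0, 0.002]
contact_force: [4.1, 3.0, 1.9]
grip_width: -0.0003
```

Emit:
apply_moves([
  {"linear":[0.0105,0.0049,0],"twist":0,"hand":0},
  {"linear":[0.0111,0.0024,0],"twist":0,"hand":0},
])

```text
time: 12.12
tool_pos: [0.571, -0.039, 0.2332]
eef_rot: [0.002, -0.001, 1.0, 0.003]
contact_force: [3.5, 12.2, 6.6]
grip_width: -0.0001
```

```bash
python3 lug.py side s7.png .2335; python3 -c "
from h import *
s=sensors.get_obs();print(np.round(s['tool_pos'],4),np.round(s['contact_force'],1))"
```

```text
side t 12.175 occluded deg [320] dark deg [326, 328, 330, 332, 334]
[ 0.5696 -0.0389  0.2334] [ 1.6 13.9  3.7]
```

Emit:
apply_moves([
  {"linear":[0.0114,0,0],"twist":0,"hand":0},
  {"linear":[0.0111,-0.0024,0],"twist":0,"hand":0},
  {"linear":[0.0105,-0.0049,0],"twist":0,"hand":0},
])

```text
time: 12.55
tool_pos: [0.5361, -0.0454, 0.2332]
eef_rot: [0.001, -0.001, 1.0, 0.004]
contact_force: [-7.4, 18.9, 8.6]
grip_width: -0.0001
```

Emit:
apply_moves([
  {"linear":[0.0093,-0.007,0],"twist":0,"hand":0},
  {"linear":[0.0077,-0.0089,0],"twist":0,"hand":0},
])

```text
time: 12.8
tool_pos: [0.5191, -0.0636, 0.2327]
eef_rot: [0.0, -0.0, 1.0, 0.001]
contact_force: [-1.1, 3.7, 3.7]
grip_width: -0.0001
```

Emit:
apply_moves([
  {"linear":[0.0057,-0.0103,0],"twist":0,"hand":0},
  {"linear":[0.0036,-0.0114,0],"twist":0,"hand":0},
])

```text
time: 13.05
tool_pos: [0.509, -0.0858, 0.2322]
eef_rot: [-0.001, 0.0, 1.0, 0.001]
contact_force: [-7.1, 2.8, 2.6]
grip_width: 0.0002
```

```bash
python3 lug.py side s8.png .2345; python3 -c "
from h import *
s=sensors.get_obs();print(np.round(s['tool_pos'],4),np.round(s['contact_force'],1))"
```

```text
side t 13.1 occluded deg [] dark deg [80, 82, 84]
[ 0.5088 -0.087   0.2322] [-9.4  2.   3.2]
```

Emit:
apply_moves([
  {"linear":[0.0012,-0.0119,0],"twist":0,"hand":0},
  {"linear":[-0.0012,-0.0119,0],"twist":0,"hand":0},
  {"linear":[-0.0036,-0.0114,0],"twist":0,"hand":0},
])

```text
time: 13.48
tool_pos: [0.5119, -0.1222, 0.2323]
eef_rot: [-0.002, 0.001, 1.0, -0.0]
contact_force: [-9.8, -1.6, 5.6]
grip_width: 0.0003
```

Emit:
apply_moves([
  {"linear":[-0.0057,-0.0103,0],"twist":0,"hand":0},
  {"linear":[-0.0077,-0.0089,0],"twist":0,"hand":0},
])

```text
time: 13.72
tool_pos: [0.5254, -0.1425, 0.2323]
eef_rot: [-0.002, 0.001, 1.0, -0.001]
contact_force: [-12.0, -7.2, 6.6]
grip_width: 0.0
```

Emit:
apply_moves([
  {"linear":[-0.0093,-0.007,0],"twist":0,"hand":0},
  {"linear":[-0.0105,-0.0049,0],"twist":0,"hand":0},
])

```text
time: 13.98
tool_pos: [0.5466, -0.1548, 0.2326]
eef_rot: [-0.0, 0.002, 1.0, -0.002]
contact_force: [-4.0, -4.7, 4.2]
grip_width: -0.0002
```

Emit:
apply_moves([
  {"linear":[-0.0111,-0.0024,0],"twist":0,"hand":0},
  {"linear":[-0.0115,0,0],"twist":0,"hand":0},
])

```text
time: 14.22
tool_pos: [0.57, -0.1569, 0.2325]
eef_rot: [0.0, 0.001, 1.0, -0.001]
contact_force: [-3.1, -8.2, 2.3]
grip_width: 0.0002
```

```bash
python3 lug.py side s9.png .2355; python3 -c "
from h import *
s=sensors.get_obs();print(np.round(s['tool_pos'],4),np.round(s['contact_force'],1))"
```

```text
side t 14.275 occluded deg [0, 12, 24, 36, 48, 59, 72, 266, 278, 290, 302, 314, 326, 338, 350] dark deg [216, 218, 220]
[ 0.5711 -0.1569  0.2322] [ 0.1 -8.4  3.8]
```

Emit:
apply_moves([
  {"linear":[-0.0111,0.0024,0],"twist":0,"hand":0},
  {"linear":[-0.0105,0.0049,0],"twist":0,"hand":0},
  {"linear":[-0.0093,0.007,0],"twist":0,"hand":0},
])

```text
time: 14.65
tool_pos: [0.6025, -0.1436, 0.2328]
eef_rot: [0.002, 0.002, 1.0, -0.002]
contact_force: [7.7, -11.0, 1.0]
grip_width: -0.0001
```

Emit:
apply_moves([
  {"linear":[-0.0077,0.0089,0],"twist":0,"hand":0},
  {"linear":[-0.0057,0.0103,0],"twist":0,"hand":0},
])

```text
time: 14.9
tool_pos: [0.6165, -0.1233, 0.2329]
eef_rot: [0.003, 0.001, 1.0, -0.002]
contact_force: [9.8, -6.3, 2.1]
grip_width: -0.0004
```

Emit:
apply_moves([
  {"linear":[-0.0036,0.0114,0],"twist":0,"hand":0},
  {"linear":[-0.0012,0.0119,0],"twist":0,"hand":0},
])

```text
time: 15.15
tool_pos: [0.6213, -0.0989, 0.233]
eef_rot: [0.003, 0.001, 1.0, -0.001]
contact_force: [9.3, -2.8, 1.5]
grip_width: 0.0001
```

```bash
python3 lug.py side s10.png .2365; python3 -c "
from h import *
s=sensors.get_obs();print(np.round(s['tool_pos'],4),np.round(s['contact_force'],1))"
```

```text
side t 15.2 occluded deg [] dark deg [318, 320, 322, 324, 326, 328, 330, 332]
[ 0.6212 -0.0974  0.233 ] [10.7 -0.   2.4]
```

Emit:
apply_moves([
  {"linear":[0.0006,0.0107,0],"twist":0,"hand":0},
  {"linear":[0.0036,0.0114,0],"twist":0,"hand":0},
  {"linear":[0.0057,0.0103,0],"twist":0,"hand":0},
  {"linear":[0,0,0],"twist":0,"hand":0},
  {"linear":[-0.012,0.008,0],"twist":0,"hand":0},
  {"linear":[-0.012,0.008,0],"twist":0,"hand":0},
  {"linear":[0,0,-0.05],"twist":0,"hand":0},
  {"linear":[0,0,-0.05],"twist":0,"hand":0},
  {"linear":[0,0.05,0],"twist":0,"hand":0},
  {"linear":[0,0.05,0],"twist":0,"hand":0},
  {"linear":[0,0.05,0],"twist":0,"hand":0},
  {"linear":[0,0.05,0],"twist":0,"hand":0},
  {"linear":[0,0,0],"twist":0,"hand":0},
])

```text
time: 16.82
tool_pos: [0.6336, 0.1534, 0.3305]
eef_rot: [-0.001, -0.001, 1.0, 0.0]
contact_force: [-0.2, -1.9, 0.2]
grip_width: -0.0
```

```bash
python3 lug.py side s11.png .2375; python3 lug.py top t11.png .2375; python3 - <<'E'
from h import *
s=sensors.get_obs();print(np.round(s['tool_pos'],4),np.round(s['contact_force'],1))
a=cv2.imread('pics/s11.png')[:,:,::-1]; t=cv2.imread('pics/t11.png')[:,:,::-1]
t0=np.load('top1.npz')['p'][110:260,190:440]
A=cv2.resize(a[175:220,235:295],(400,300),interpolation=2); B=cv2.resize(t[165:225,255:335],(400,300),interpolation=2)
C=cv2.resize(t0,(400,240)); D=cv2.resize(t[110:260,190:440],(400,240))
save(np.vstack([np.hstack([A,B]),np.hstack([C,D])]),'fin.png')
m,p,d=grab('top'); c=cloud(m,d); z=c[...,2]
k=(d>0)&(z>.247)&(z<.258)&(np.hypot(c[...,0]-.564,c[...,1]+.098)<.03); print('button',np.round(c[k].mean(0),4),c[k][:,2].max())
E
```

```text
side t 16.875 occluded deg [] dark deg [4, 6, 8, 10]
top t 16.925 occluded deg [] dark deg [6, 8, 10, 12]
[0.6338 0.1502 0.3311] [-0.5 -0.4 -1. ]
button [ 0.564  -0.0999  0.25  ] 0.2545584061536661
```

View pics/fin.png

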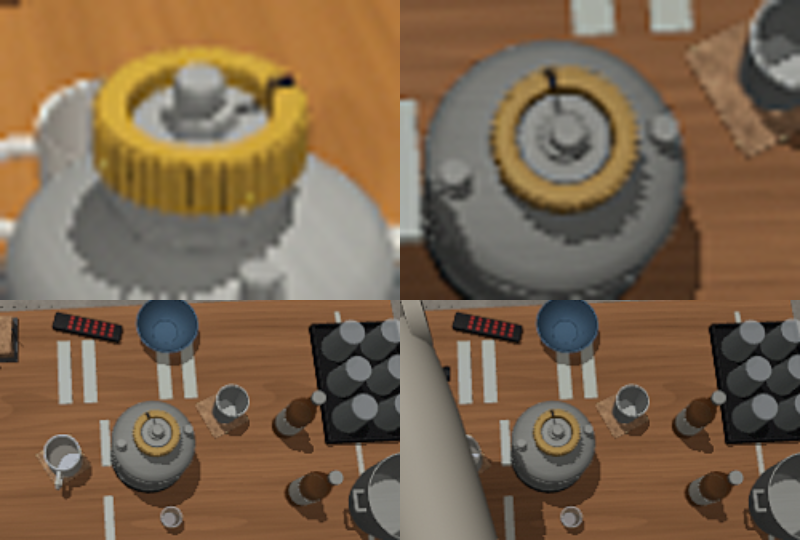

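```bash
python3 -c "
from h import *
m,p,d=grab('side');c=cloud(m,d);r=np.hypot(c[...,0]-.564,c[...,1]+.098);k=(d>0)&(r>.033)&(r<.044)&(c[...,2]>.225);print('collar top z',np.median(c[k][:,2]))
print(order.sign_off())"
```

```text
collar top z 0.23773457435182516
the job is handed in; nothing more can be done
None
```

I vented the keg and loosened its collar by two full turns, then handed the job in at about 17 s. The hand-in gave no verdict.

- **Vent:** I pushed the button down to its stop with the closed fingertips, at about 21 N, and held it there for about 1.4 s. It then sprang back, and its top read about 250 mm afterwards.
- **Collar:** I rolled the fingertip anticlockwise round the knurled rim, mostly at 5–20 N. I tracked the lug with the side camera from about 22° to about 728°. The keg's black line was at roughly 9° by my estimate.
- **Last checks:**
    - The lug sits beside the black line at 7–9° in both cameras.
    - The collar top reads 237.7 mm. Two turns from 231 mm should give 237 mm.
    - The keg reads within about 2 mm of where it started.
    - The tumbler, shot glass and brown bottles look unmoved in the before and after views.
    - The arm is clear of everything.
- **Not fully checked:** The arm hid most of the mug in the last top view, and I did not measure the green bottle again. The tool never came near either of them.
- **What went wrong:** Contact slipped off for a moment early in the first lap, because I assumed a square fingertip and it was rounder. I corrected the path. One mid-run lug reading, at about 82°, was partly hidden by the button; the readings after it fit the count.

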